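# Seat the slide insert in the microscope stage and bolt it down

### The job

Take the slide insert off the sloping rack, tuck its thin nose under the red lip of the microscope stage while it is tilted, and level it so that it lies flat in the recess. Then let go and slide the bolt with the yellow knob all the way over the insert's back edge, and let go of that too. Leave the jars, boxes and other things where they are.

Things in the scene. Friction and masses are not known exactly. Their poses are not given: they have to be found in the camera images.
- insert: Slide insert: aluminium plate 150 (its x) x 100 (its y) mm, 6 thick, with two glass slides, about 0.3 kg. Origin: centre of the underside, z its upward normal. The last 20 mm at its -x end is the nose: a tongue 80 wide, 4 thick, underside flush with the rest. It starts on the rack, tilted 28 degrees, nose down against the rack's ledge.
- insert_nose (a point): Middle of the lower edge of the insert's nose: x = -75 mm, y = 0, z = 0 of the insert.
- insert_grip (a point): Point in the insert's orange grip bar, at x = y = 0, z = 24 mm of the insert. The bar stands square on the plate across its middle: 12 mm thick (along the insert's x), 90 mm long (along y), from z = 6 to z = 38 mm. Pinch it across its 12 mm, square to the plate.
- rack: Grey sloping rack, fixed, base 170 x 120 mm. Origin: centre of its base on the table. Its face rises 28 degrees from its -x end to its +x end, 62 mm above the table at the middle, about 100 mm at the top edge. A blue ledge at the low end stands 6 mm above the face: lift the insert off the face before moving it along.
- stage: Microscope stage, fixed: low cream and black unit, 260 (x) x 160 (y) mm. Origin: centre of its underside on the table; z up. The recess for the insert is in its top, the red lip at its -x end, the bolt at its +x end. Seated, the insert lies flat on the recess floor, its axes parallel to the stage's and pointing the same way, nose under the lip.
- lip_edge (a point): Middle of the lower edge of the red lip: x = -64 mm, y = 0, z = 52 mm of the stage. The lip covers the recess from x = -79 to -64 mm over its full width; underside at z = 52, top at z = 57 mm. The opening left (143 mm) is shorter than the insert: the nose must go under the lip first, with the back end raised.
- bolt (a joint): Travel in m of the flat brass bolt (24 mm wide, 5 thick, underside 9 mm above the recess floor), which slides along the stage's -x. 0 = fully back, tip 6 mm behind the rear wall's face; 0.026 = fully home, tip at x = +59 mm of the stage, over the insert's back edge. Starts at 0 to 0.004. It takes about 2 N and stays where it is left.
- bolt_knob (a point): Top centre of the yellow knob on the bolt: an upright bar 20 mm along the stage's x, 14 mm along its y, 30 mm tall; its top is 84 mm above the table, and 115 mm along x from the stage's origin with the bolt fully back. Pinch it across its 14 mm, or push it.
- oil_bottle: Bystander: small amber bottle, 36 mm across, 75 tall; origin under its centre.
- stain_jar: Bystander: glass jar with blue cap, 48 mm across, 75 tall, beside the rack; origin under its centre.
- dish: Bystander: open glass dish, 60 mm across, 16 tall; origin under its centre.
- slide_box: Bystander: blue box 85 x 150 x 34 mm; origin under its centre.
- coverslip_box: Bystander: white box 50 x 50 x 30 mm; origin under its centre.
- pen_mug: Bystander: blue ceramic cup, 74 mm across, 85 tall; origin under its centre.
- recess (a point): Centre of the recess floor: x = y = 0, z = 40 mm of the stage. The recess spans x = -79 to +79 mm and y = -54 to +54 mm, so the insert has 8 mm of play each way; its seated origin lies within 4 mm of this point. The side rims rise to z = 48 mm.
- rear_wall (a point): Where the top of the recess's rear wall would be in the middle: x = +79 mm, y = 0, z = 62 mm of the stage. The wall stands 22 mm above the recess floor, with a 30 mm gap in its middle for the bolt. The insert's back end comes down just in front of it.

How it is judged (in metres and radians):
On the way, in this order (a step that is already met when the one before it is completed fails the run):
1. the nose is under the lip while the insert is still tilted (x of insert_nose in the frame of stage between -0.085 and -0.066 m and z of insert_nose in the frame of stage between 0.036 and 0.05 m and y of insert_nose in the frame of stage between -0.02 and 0.02 m and angle between insert's own z axis and vertical above 0.09 rad), for 0.05 s.
2. the insert lies flat in the recess, let go, before the bolt is slid over it (z of insert in the frame of stage between 0.037 and 0.043 m and x of insert in the frame of stage between -0.0065 and 0.0065 m and y of insert in the frame of stage between -0.007 and 0.007 m and angle between insert's own z axis and vertical below 0.04 rad and contact force between the fingers and insert below 0.2 N and value of joint bolt below 0.012 m), for 0.2 s.
At the end, for the whole second after the job is handed in: The insert lies flat in the recess (within 3 mm of the floor's height, 2.3 degrees of level, 6.5 mm of the middle along the stage and 7 mm across it) with its nose under the lip, at rest, and the bolt is at least 20 of its 26 mm over it (z of insert in the frame of stage between 0.037 and 0.043 m and x of insert in the frame of stage between -0.0065 and 0.0065 m and y of insert in the frame of stage between -0.007 and 0.007 m and angle between insert's own z axis and vertical below 0.04 rad and value of joint bolt above 0.02 m and linear speed of insert below 0.02 m/s); the robot touches nothing.
It fails at once if a jar, box, dish, bottle or mug is moved more than 30 mm (distance of any of stain_jar, oil_bottle, dish, slide_box, coverslip_box, pen_mug from where it was at the start of the episode above 0.03 m).
It also fails if it takes over 51 s, if anything falls off the work surface, if the arm or the gripper's body presses on something with over 40 N, if the wrist force passes 120 N, or if a joint passes its speed limit or range.

### The arm

A 6-joint arm with a two-finger parallel gripper is mounted at the origin on the work surface. World frame = base frame: x ahead of the robot, y to its left, z up, the work surface at z = 0. Lengths are in mm, angles in rad, forces in N, time in s.
With the tool pointing down it reaches from about 425 to 925 mm from the base axis. Payload 12.5 kg.
Tool frame: the origin (TCP) lies midway between the tips of the shut fingers; the grasp point (between the pads) lies manip.tcp_to_grasp behind it (manip.tcp_to_grasp is the distance from the TCP to the grasp point, in mm); z points along the fingers, y is the line along which they close (so a half turn about z gives the same grasp; the last joint's range is limited). The gripper opens to 85 mm and grips with 20 to 120 N. Pads are 22 mm wide; open, the fingers measure 114 mm over their backs; the gripper's body (76 mm by 85 mm) begins 54 mm behind the grasp point. The pads swing forward as they close: fully open they stand 13 mm farther back than shut.
Start: joints at [-1.437, 0.491, 1.559, -0, 1.092, -0.106], TCP at [148.465, -607.131, 192.327] pointing down, gripper open.
Joint ranges: [-3.1, 3.1], [-0.84, 2.19], [0.05, 2.79], [-1.13, 4.28], [0.06, 2.93], [-2.69, 2.69]. Speed limits (rad/s): [2.22, 2.22, 2.79, 3.14, 3.14, 3.14].

### API

Orientations are given as a unit quaternion [x, y, z, w].
In Python, from bench import manip, cams gives the robot as it stands. The module is installed in compiled form; this text tells all that it offers.
- The arm moves only by the tool step_arm, never from a script. Its arguments are lists of equal length, an entry for each row: "translation": the shift along the world's x, y, z in mm, a list of three; "roll": the turn about the world's z in degrees; "claw": the finger opening in mm, from 0 to 85.4. In form: {"translation": [[dx, dy, dz], ...], "roll": [roll, ...], "claw": [claw, ...]}. A call has 1 to 10 rows; each row is the pose to reach, as a shift and turn from the pose commanded when the call began; what a row does not reach only later rows make up. A row lasts 1/10 s, in which the tool goes at most 50 mm and 8.59 degrees, less where a joint would pass 70% of its speed; a pose out of reach is approached as far as the arm can. A call with a gripper value outside its range is refused whole. The fingers move at their own pace and stop on an object; "newtons" is the grip in N (left out, the last holds). Time passes only in rows, so rows that repeat a pose let the fingers close. It gives the time, the measured TCP pose, the force, the opening and the grip force at its end, in the units of the state.
- manip.get_obs(): the state, without advancing time (a new reading comes with each control period).
- cams.read_camera(name): name is "scene" or "top"; returns the picture (384x512x3 uint8, red, green, blue); there is no depth.
- cams.camera_model(name): a dict with "vfov" (degrees; the focal length in pixels is half the picture's height over the tangent of half this angle, whatever the lens; pixels are square), "cx", "cy" (the principal point, pixels), "camera_from_world" (4x4, takes a point from world to camera coordinates). Camera axes: x right, y up, looking along -z (the intrinsics and any distortion apply to the point x, -y, -z); pixel columns grow to the right and rows downward; lengths in mm; the calibration is good to about 2 mm. A picture is of the moment at which its call begins. camera_model takes no time and is no camera call.
- manip.finish_job(): hands the job in; it is judged then, once.
The state is a dict: "clock": time; "q": joint angles; "qvel": joint speeds; "tau": joint torques, N m; "eef_pos": TCP position; "ee_rot": TCP orientation; "contact_force": force on the tool from outside, world axes, zero at the start; "ft_torque": the same for the moment, N m; "finger_gap": finger opening in mm; "gripper_force": force on a finger pad.
Only numpy, scipy, OpenCV 4.12 (cv2) and the standard library are available. Lean on these libraries where they do the work, as an engineer would, in place of code of your own. Each camera call takes 0.05 s, during which the arm holds its last target. There are 200 camera calls.

## Working session

There is one attempt and no reset: what is moved stays moved. The work goes in short steps, Python scripts to look and compute and a tool call to move; the robot and the scene stay as the last step left them, time stands still between calls to the robot, and variables do not carry over. Pictures are saved under pics/ and viewed, at most 10 in all, crops included, and the job is handed in when it is done.

Besides the shell and the picture viewer there is one more tool, called after "Emit:" by a JSON object that holds its "op" and its "data", one argument or row to a line. step_arm: Moves the arm, as the interface text tells. Its arguments: {"type":"object","properties":{"translation":{"type":"array","items":{"type":"array","items":{"type":"number"}}},"roll":{"type":"array","items":{"type":"number"}},"claw":{"type":"array","items":{"type":"number"}},"newtons":{"type":"number"}},"required":["translation","roll","claw"]}

```bash
mkdir -p pics; python3 - <<'E'
from bench import manip, cams
import cv2,numpy as np
print(manip.get_obs(), manip.tcp_to_grasp)
for n in("scene","top"):
    im=cams.read_camera(n); np.save(f"pics/{n}0.npy",im); cv2.imwrite(f"pics/{n}0.png",cv2.resize(im[:,:,::-1],(800,600),interpolation=cv2.INTER_CUBIC))
    m=cams.camera_model(n); print(n,{k:(np.round(v,4).tolist() if k=="camera_from_world" else v) for k,v in m.items()})
E
```

```text
{'clock': 0.0, 'q': array([-1.43656874e+00,  4.91543052e-01,  1.55949714e+00, -5.01179391e-06,
        1.09173858e+00, -1.05619365e-01]), 'qvel': array([-3.57470848e-04, -4.60179371e-05, -5.60269357e-04, -4.12043467e-04,
        6.26283095e-04,  5.76824101e-04]), 'tau': array([ 4.92928637e-03, -6.18433213e+01, -2.61588764e+01, -6.49791389e-06,
        4.03711005e-03,  2.42195614e-05]), 'eef_pos': array([ 148.43922348, -606.80285286,  191.72161332]), 'ee_rot': array([ 9.92817481e-01,  1.19637358e-01, -1.07057917e-05, -5.92966933e-04]), 'contact_force': array([ 1.00145567, -1.12220733, -0.64308443]), 'ft_torque': array([-0.00452967, -0.02512954, -0.0151608 ]), 'gripper_force': 0.0, 'finger_gap': 85.41874504038901} 18.700000000000003
scene {'vfov': 48.31731282201815, 'cx': 259.28583671374207, 'cy': 193.25691384232772, 'camera_from_world': [[0.0238, 0.9996, 0.0152, -0.4331], [-0.7947, 0.0096, 0.6069, 408.217], [0.6065, -0.0265, 0.7947, -1650.9502], [0.0, 0.0, 0.0, 1.0]]}
top {'vfov': 42.645129556814084, 'cx': 247.99043059137483, 'cy': 196.85170850568124, 'camera_from_world': [[-0.0265, -0.9996, -0.0051, 29.823], [0.9924, -0.0269, 0.1201, -586.9478], [-0.1202, -0.0018, 0.9927, -1516.247], [0.0, 0.0, 0.0, 1.0]]}
```

View pics/scene0.png

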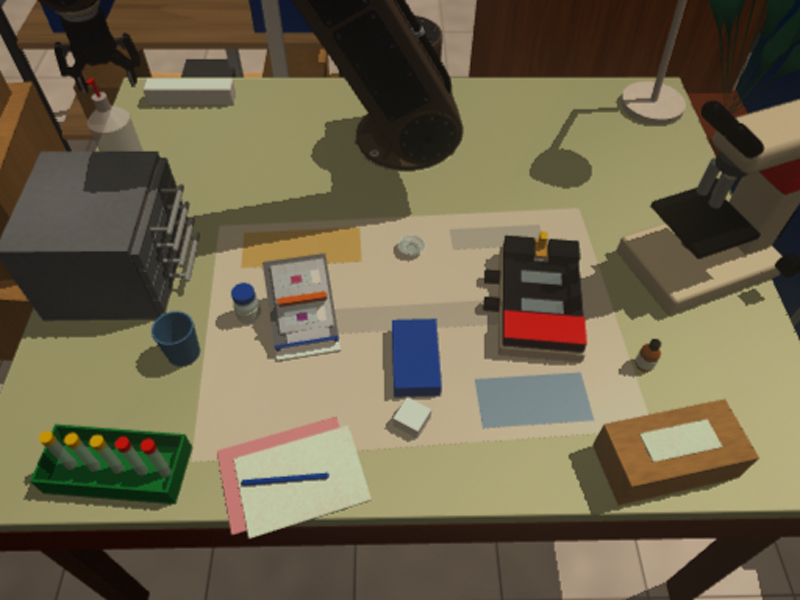

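View pics/top0.png

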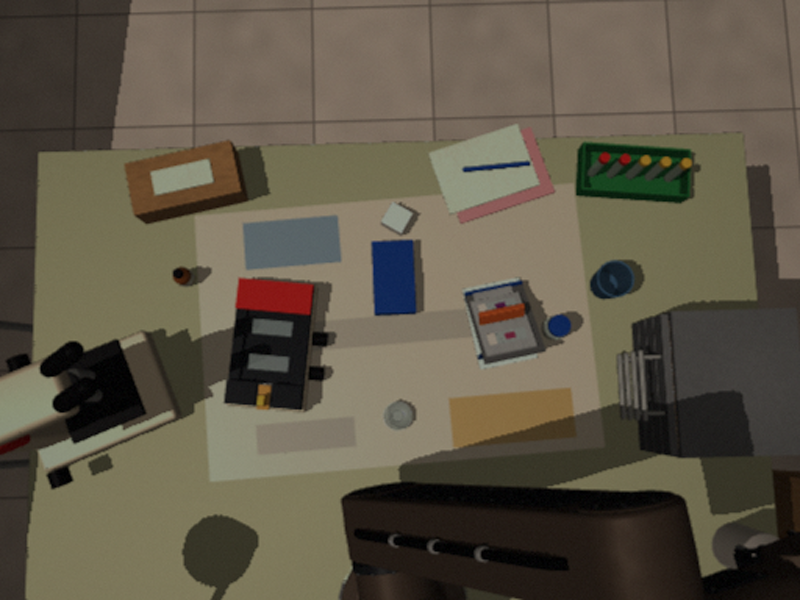

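```bash
cat > h.py <<'E'
import numpy as np,cv2
from bench import cams
M={n:cams.camera_model(n) for n in("scene","top")}
def ray(n,p):
    m=M[n];f=192/np.tan(np.radians(m["vfov"]/2));T=m["camera_from_world"]
    d=np.array([(p[0]-m["cx"])/f,-(p[1]-m["cy"])/f,-1.]);R=T[:3,:3]
    return -R.T@T[:3,3],R.T@d/np.linalg.norm(d)
def plane(n,p,z):
    o,d=ray(n,p);return o+d*(z-o[2])/d[2]
def tri(ps,pt):
    a,u=ray("scene",ps);b,v=ray("top",pt)
    s=np.linalg.lstsq(np.c_[u,-v],b-a,rcond=None)[0]
    p,q=a+s[0]*u,b+s[1]*v
    return (p+q)/2,np.linalg.norm(p-q)
def proj(n,P):
    m=M[n];f=192/np.tan(np.radians(m["vfov"]/2));c=m["camera_from_world"]@np.r_[P,1]
    return np.array([m["cx"]+f*c[0]/-c[2],m["cy"]-f*c[1]/-c[2]])
def blob(im,name,box=None):
    h=cv2.cvtColor(im,cv2.COLOR_RGB2HSV);H,S,V=[h[:,:,i].astype(int) for i in range(3)]
    k={"orange":(H>=5)&(H<=14)&(S>170)&(V>110),"red":((H<4)|(H>176))&(S>190)&(V>80),
       "yellow":(H>=15)&(H<=28)&(S>150)&(V>90),"blue":(H>105)&(H<125)&(S>150)}[name].astype(np.uint8)
    if box: z=np.zeros_like(k);x0,y0,x1,y1=box;z[y0:y1,x0:x1]=k[y0:y1,x0:x1];k=z
    c=max(cv2.findContours(k,0,1)[0],key=cv2.contourArea)
    return c[:,0,:],cv2.minAreaRect(c)
E
python3 - <<'E'
from h import *
B={"scene":{"orange":(160,160,230,220),"red":(300,180,400,240),"yellow":(330,140,365,170)},"top":{"orange":(290,180,350,220),"red":(140,170,215,210),"yellow":(155,240,185,265)}}
T=[]
for n in B:
    im=np.load(f"pics/{n}0.npy")
    for k,b in B[n].items():
        c,r=blob(im,k,b);print(n,k,len(c),np.round(r[0],1),np.round(r[1],1),np.round(cv2.boxPoints(r),1).tolist())
crop={"scene":[(165,155,225,235),(305,140,385,235)],"top":[(290,170,350,240),(140,170,215,270)]}
for n in crop:
    im=np.load(f"pics/{n}0.npy")
    for x0,y0,x1,y1 in crop[n]:
        t=im[y0:y1,x0:x1,::-1];s=min(400/t.shape[1],300/t.shape[0]);s=3;t=cv2.resize(t,None,fx=s,fy=s,interpolation=cv2.INTER_CUBIC)
        t=np.clip(t.astype(float)*1.3,0,255);o=np.zeros((300,400,3));o[:t.shape[0],:t.shape[1]]=t;T.append(o)
cv2.imwrite("pics/crops.png",np.vstack([np.hstack(T[:2]),np.hstack(T[2:])]))
E
```

```text
scene orange 64 [192.9 190.2] [ 3.5 30.5] [[177.5, 190.60000610351562], [207.8000030517578, 186.3000030517578], [208.3000030517578, 189.8000030517578], [178.0, 194.10000610351562]]
scene red 133 [348.  208.9] [53.4 17.9] [[320.70001220703125, 215.60000610351562], [322.20001220703125, 197.8000030517578], [375.3999938964844, 202.1999969482422], [373.8999938964844, 220.10000610351562]]
scene yellow 39 [346.  155.5] [15.  6.] [[343.0, 148.0], [349.0, 148.0], [349.0, 163.0], [343.0, 163.0]]
top orange 58 [320.5 198.7] [ 3.1 27.8] [[306.6000061035156, 199.89999389648438], [333.8999938964844, 194.39999389648438], [334.5, 197.5], [307.20001220703125, 203.0]]
top red 128 [175.5 189.5] [47.7 19.2] [[150.8000030517578, 196.89999389648438], [152.60000610351562, 177.8000030517578], [200.10000610351562, 182.10000610351562], [198.3000030517578, 201.1999969482422]]
top yellow 45 [167.9 253.7] [ 7.4 15.1] [[163.60000610351562, 260.8999938964844], [164.89999389648438, 245.8000030517578], [172.3000030517578, 246.5], [171.0, 261.5]][ WARN:0@0.810] global loadsave.cpp:1063 imwrite_ Unsupported depth image for selected encoder is fallbacked to CV_8U.
```

View pics/crops.png

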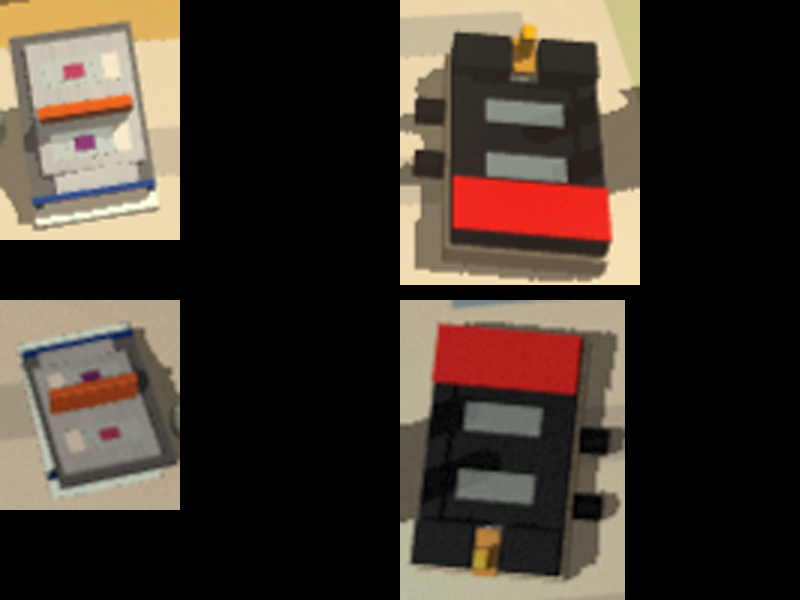

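```bash
python3 - <<'E'
from h import *
P=lambda n,s,t:print(n,*[np.round(v,1) for v in tri(s,t)])
P("bar c",(192.9,190.2),(320.5,198.7))
P("bar -y end",(177.75,192.4),(334.2,196.))
P("bar +y end",(208,188),(306.9,201.4))
P("lip rec +y",(374.3,202.7),(151.3,196.7))
P("lip rec -y",(322.7,199),(198.3,201.7))
P("lip far +y",(375.3,220.3),(152.7,178.3))
P("lip far -y",(322.3,217),(200.7,182))
P("knob top",(345.8,150.5),(300/3-300/3+140+83/3,170+256/3))
for n,p in(("scene",(345.8,150.8)),("top",(167.5,254.5))):print(n,plane(n,p,84).round(1))
# stage: rear end corners z? wall tops 62
for n,p in(("scene",(305+55/3,140+33/3)),("scene",(305+197/3,140+42/3)),("top",(140+162/3,170+275/3)),("top",(140+13/3,170+261/3))):print("rear",n,plane(n,p,62).round(1))
# rack corner ledge front (top edges of white base at z~0..?)
P("ledge -y",(165+34/3,155+204/3),(290+130/3,170+28/3))
P("ledge +y",(165+153/3,155+184/3),(290+24/3,170+50/3))
E
```

```text
bar c [ 569.2 -205.6   90.6] 1.0
bar -y end [ 576.4 -247.9   90.2] 0.4
bar +y end [ 562.  -163.3   91. ] 2.2
lip rec +y [594.6 319.   55.4] 7.3
lip rec -y [575.1 171.7  49.8] 4.2
lip far +y [653.  313.8  50.2] 4.0
lip far -y [637.5 163.6  47.2] 4.4
knob top [410.7 261.1  82.2] 0.0
scene [413.7 260.3  84. ]
top [413.2 261.2  84. ]
rear scene [393.4 195.   62. ]
rear scene [407.8 344.7  62. ]
rear top [389.5 184.1  62. ]
rear top [407.7 335.8  62. ]
ledge -y [ 637.6 -257.2   24.8] 4.2
ledge +y [ 616.9 -143.5   26.5] 4.4
```

```bash
python3 - <<'E'
from h import *
P=lambda n,s,t:print(n,*[np.round(v,1) for v in tri(s,t)])
P("red c",(348,208.9),(175.5,189.5))
Q={}
for n,b in(("scene",(300,180,400,240)),("top",(140,170,215,210))):
    im=np.load(f"pics/{n}0.npy");c,r=blob(im,"red",b)
    q=cv2.approxPolyDP(cv2.convexHull(c),4,True)[:,0];print(n,q.tolist())
    for p in q:print("  z57",plane(n,p,57).round(1))
# grey windows
for n,b in(("scene",(325,165,372,205)),("top",(150,200,185,235))):
    im=np.load(f"pics/{n}0.npy");x0,y0,x1,y1=b;h=cv2.cvtColor(im,cv2.COLOR_RGB2HSV)[y0:y1,x0:x1]
    m=((h[:,:,2]>90)&(h[:,:,1]<90)).astype(np.uint8)
    k,l,s,c=cv2.connectedComponentsWithStats(m)
    for i in range(1,k):
        if s[i,4]>25:p=c[i]+(x0,y0);print("win",n,s[i].tolist(),p.round(1),plane(n,p,40).round(1))
E
```

```text
red c [614.8 241.1  53.9] 2.5
scene [[322, 200], [373, 203], [374, 219], [323, 215]]
  z57 [584.1 169.8  57. ]
  z57 [596.9 318.1  57. ]
  z57 [653.1 310.5  57. ]
  z57 [637.4 166.6  57. ]
top [[153, 179], [199, 182], [198, 200], [152, 197]]
  z57 [649.2 309.5  57. ]
  z57 [635.8 165.8  57. ]
  z57 [579.3 169.7  57. ]
  z57 [592.6 312.8  57. ]
win scene [9, 8, 25, 9, 170] [346.1 177.2] [484.6 258.6  40. ]
win scene [9, 26, 27, 10, 193] [346.4 195.3] [555.  249.2  40. ]
win top [10, 29, 24, 6, 77] [172.6 232.1] [482.5 252.3  40. ]
```

Emit:
{"op": "step_arm", "data": {
  "translation": [
    [0, 0, 50],
    [15, 25, 95],
    [43, 58, 115],
    [72, 98, 120],
    [100, 140, 120],
    [130, 180, 120],
    [170, 208, 120],
    [212, 235, 120],
    [254, 262, 120],
    [296, 289, 120]
  ],
  "roll": [8, 16, 25, 33, 42, 50, 59, 67, 76, 84],
  "claw": [85, 85, 85, 70, 60, 50, 40, 36, 36, 36],
  "newtons": 20
}}

```text
clock: 1.1
eef_pos: [445.9, -316.6, 312.3]
ee_rot: [0.655, 0.755, 0.0, 0.0]
contact_force: [1.0, -1.8, -0.0]
finger_gap: 36.0
gripper_force: 0.0
```

Emit:
{"op": "step_arm", "data": {
  "translation": [
    [32, 30, -20],
    [64, 60, -50],
    [92, 86, -90],
    [116, 108, -130],
    [120, 112, -160],
    [120, 112, -180],
    [120, 112, -190],
    [120, 112, -190]
  ],
  "roll": [2, 2, 2, 2, 2, 2, 2, 2],
  "claw": [36, 36, 36, 36, 36, 36, 36, 36]
}}

```text
clock: 1.9
eef_pos: [564.0, -206.1, 121.3]
ee_rot: [0.645, 0.765, -0.0, -0.001]
contact_force: [-0.4, 0.1, 0.3]
finger_gap: 36.0
gripper_force: 0.0
```

```bash
python3 - <<'E'
from h import *
from bench import manip
T=[]
for n,(x0,y0,x1,y1) in(("scene",(150,120,250,240)),("top",(280,150,380,270))):
    im=cams.read_camera(n);T.append(cv2.resize(im[y0:y1,x0:x1,::-1],(400,480),interpolation=cv2.INTER_CUBIC))
cv2.imwrite("pics/g1.png",np.hstack(T))
o=manip.get_obs();print(o["clock"],o["eef_pos"],o["ee_rot"],o["contact_force"],o["finger_gap"])
E
```

```text
2.0 [ 564.74824703 -206.65806816  123.3391672 ] [6.44729890e-01 7.64410179e-01 1.87696228e-04 6.42278127e-04] [ 0.32223749 -0.79515474  0.33882089] 35.849718736537284
```

View pics/g1.png

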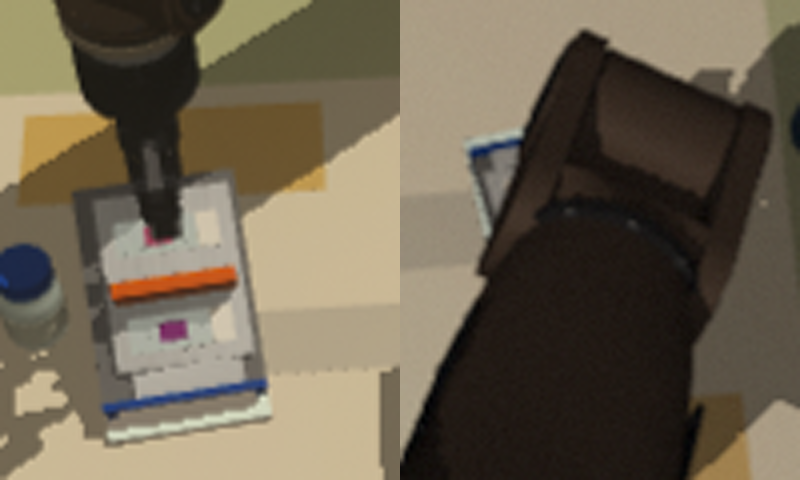

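Emit:
{"op": "step_arm", "data": {
  "translation": [
    [0, 0, -20],
    [0, 0, -36],
    [0, 0, -46],
    [0, 0, -46]
  ],
  "roll": [0, 0, 0, 0],
  "claw": [36, 36, 36, 36]
}}

```text
clock: 2.4
eef_pos: [564.3, -206.4, 76.2]
ee_rot: [0.645, 0.764, -0.0, -0.0]
contact_force: [0.5, -0.1, 0.4]
finger_gap: 35.7
gripper_force: 0.0
```

Emit:
{"op": "step_arm", "data": {
  "translation": [
    [0, 0, 0],
    [0, 0, 0],
    [0, 0, 0],
    [0, 0, 0],
    [0, 0, 0]
  ],
  "roll": [0, 0, 0, 0, 0],
  "claw": [28, 22, 16, 10, 5],
  "newtons": 20
}}

```text
clock: 2.9
eef_pos: [564.6, -206.2, 76.6]
ee_rot: [0.645, 0.765, 0.0, 0.0]
contact_force: [0.2, 0.1, 0.9]
finger_gap: 5.1
gripper_force: 0.0
```

```bash
python3 - <<'E'
from h import *
T=[]
for n,(x0,y0,x1,y1) in(("scene",(150,120,250,240)),("top",(280,150,380,270))):
    im=cams.read_camera(n);T.append(cv2.resize(im[y0:y1,x0:x1,::-1],(400,480),interpolation=cv2.INTER_CUBIC))
    if n=="scene":
        c,r=blob(im,"orange",(160,160,230,220));print(r)
cv2.imwrite("pics/g2.png",np.hstack(T))
E
```

```text
((192.88998413085938, 190.23001098632812), (3.535533905029297, 30.547014236450195), 81.8698959350586)
```

View pics/g2.png

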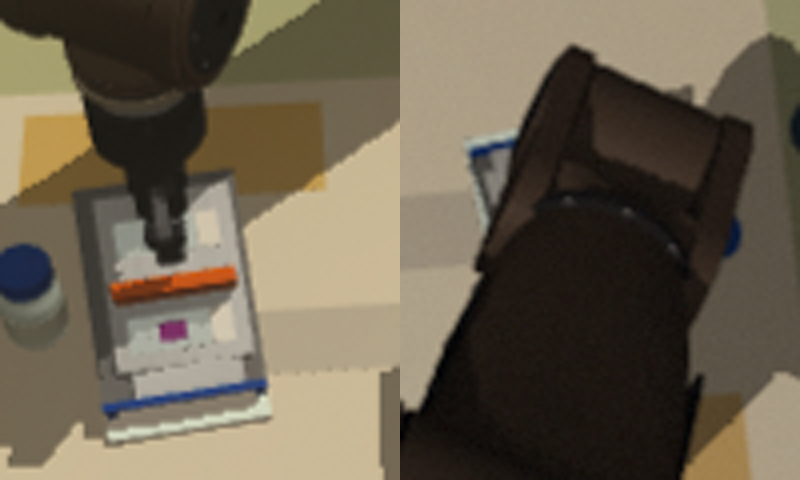

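```bash
python3 - <<'E'
from h import *
for P in((564.6,-206.2,76.6),(569.2,-205.6,90.6),(589,-205,90)):print([proj(n,np.array(P)).round(1).tolist() for n in M])
for z in(66,70,76,80,85,90):print(z,plane("scene",(192.5,185.5),z).round(1),plane("scene",(192.9,190.2),z).round(1))
E
```

```text
[[193.1, 191.9], [320.0, 200.7]]
[[192.7, 190.2], [320.3, 198.7]]
[[192.4, 195.8], [319.8, 192.3]]
66 [ 532.5 -211.4   66. ] [ 550.2 -209.    66. ]
70 [ 535.7 -210.8   70. ] [ 553.3 -208.4   70. ]
76 [ 540.5 -209.8   76. ] [ 558.  -207.4   76. ]
80 [ 543.6 -209.1   80. ] [ 561.1 -206.8   80. ]
85 [ 547.6 -208.3   85. ] [ 565.  -205.9   85. ]
90 [ 551.6 -207.5   90. ] [ 568.8 -205.1   90. ]
```

```bash
python3 - <<'E'
from h import *
a=np.load("pics/scene0.npy");b=cams.read_camera("scene")
x0,y0,x1,y1=170,165,215,210
f=lambda t:cv2.resize(t[y0:y1,x0:x1,::-1],(400,400),interpolation=cv2.INTER_NEAREST)
cv2.imwrite("pics/g3.png",np.hstack([f(a),f(b)]))
E
```

```text
(no output)
```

View pics/g3.png

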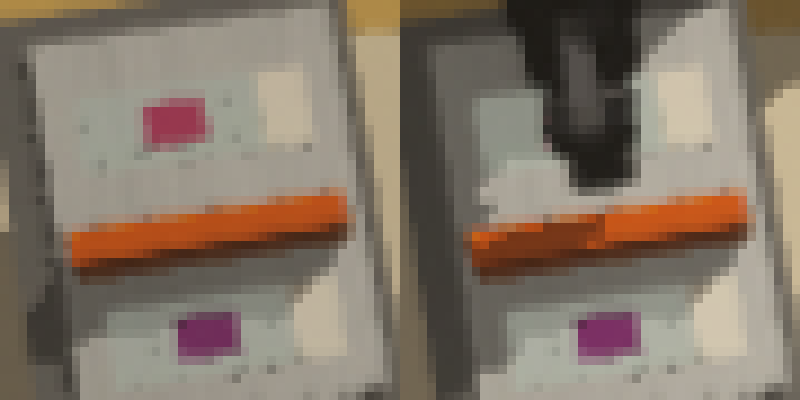

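Emit:
{"op": "step_arm", "data": {
  "translation": [
    [0, 0, 0],
    [0, 0, 0],
    [0, 0, -5],
    [0, 0, -10]
  ],
  "roll": [0, 0, 0, 0],
  "claw": [36, 36, 36, 36]
}}

```text
clock: 3.45
eef_pos: [564.4, -206.1, 66.0]
ee_rot: [0.645, 0.765, 0.0, 0.0]
contact_force: [-0.2, 0.6, -1.0]
finger_gap: 36.6
gripper_force: 0.0
```

Emit:
{"op": "step_arm", "data": {
  "translation": [
    [0, 0, -4],
    [0, 0, -7],
    [0, 0, -7]
  ],
  "roll": [0, 0, 0],
  "claw": [36, 36, 36]
}}

```text
clock: 3.75
eef_pos: [564.3, -206.0, 58.7]
ee_rot: [0.645, 0.765, -0.0, -0.0]
contact_force: [0.6, -0.3, 0.7]
finger_gap: 36.3
gripper_force: 0.0
```

```bash
python3 - <<'E'
from h import *
from bench import manip
b=cams.read_camera("scene");print(manip.get_obs()["eef_pos"],manip.get_obs()["contact_force"])
x0,y0,x1,y1=165,160,225,220
cv2.imwrite("pics/g4.png",cv2.resize(b[y0:y1,x0:x1,::-1],(600,600),interpolation=cv2.INTER_NEAREST))
E
```

```text
[ 564.39331247 -206.09526438   59.04106779] [ 0.45371627 -0.52005647  0.43771653]
```

View pics/g4.png

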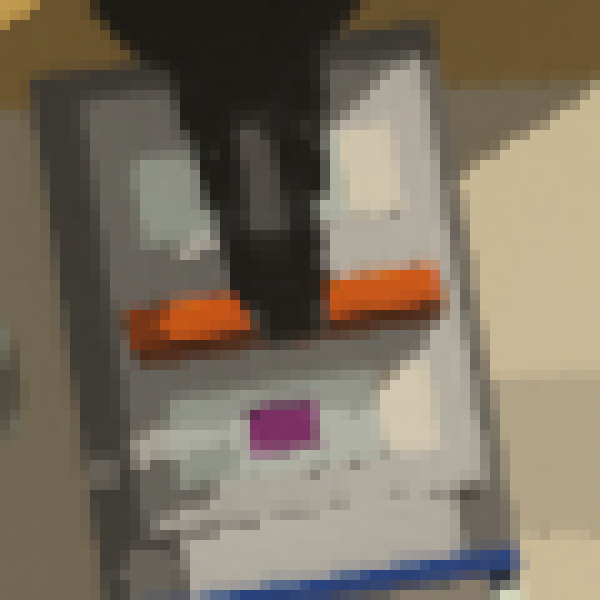

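Emit:
{"op": "step_arm", "data": {
  "translation": [
    [0, 0, -4],
    [0, 0, -8],
    [0, 0, -8]
  ],
  "roll": [0, 0, 0],
  "claw": [36, 36, 36]
}}

```text
clock: 4.1
eef_pos: [564.2, -206.0, 50.8]
ee_rot: [0.645, 0.765, -0.0, -0.0]
contact_force: [-0.2, 0.2, -1.0]
finger_gap: 36.1
gripper_force: 0.0
```

Emit:
{"op": "step_arm", "data": {
  "translation": [
    [0, 0, -2],
    [0, 0, -4],
    [0, 0, -4]
  ],
  "roll": [0, 0, 0],
  "claw": [36, 36, 36]
}}

```text
clock: 4.4
eef_pos: [564.4, -206.1, 47.1]
ee_rot: [0.645, 0.765, 0.0, -0.0]
contact_force: [-0.8, 0.5, -0.7]
finger_gap: 35.9
gripper_force: 0.0
```

Emit:
{"op": "step_arm", "data": {
  "translation": [
    [0, 0, 0],
    [0, 0, 0],
    [0, 0, 0],
    [0, 0, 0],
    [0, 0, 0]
  ],
  "roll": [0, 0, 0, 0, 0],
  "claw": [28, 22, 16, 10, 5],
  "newtons": 20
}}

```text
clock: 4.9
eef_pos: [568.0, -206.6, 49.0]
ee_rot: [0.645, 0.765, 0.002, 0.004]
contact_force: [13.5, 2.8, 4.1]
finger_gap: 14.9
gripper_force: 18.4
```

Emit:
{"op": "step_arm", "data": {
  "translation": [
    [2, 0, 3],
    [3, 0, 8],
    [3, 0, 15],
    [3, 0, 25],
    [3, 0, 40],
    [3, 0, 55],
    [3, 0, 70],
    [3, 0, 70]
  ],
  "roll": [0, 0, 0, 0, 0, 0, 0, 0],
  "claw": [5, 5, 5, 5, 5, 5, 5, 5],
  "newtons": 25
}}

```text
clock: 5.7
eef_pos: [567.8, -206.5, 119.4]
ee_rot: [0.645, 0.765, 0.0, 0.001]
contact_force: [0.5, -0.4, -4.0]
finger_gap: 10.8
gripper_force: 24.4
```

```bash
python3 - <<'E'
from h import *
T=[]
for n,(x0,y0,x1,y1) in(("scene",(140,110,260,230)),("top",(260,140,380,260))):
    im=cams.read_camera(n);T.append(cv2.resize(im[y0:y1,x0:x1,::-1],(400,400),interpolation=cv2.INTER_CUBIC))
cv2.imwrite("pics/g5.png",np.hstack(T))
E
```

```text
(no output)
```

View pics/g5.png

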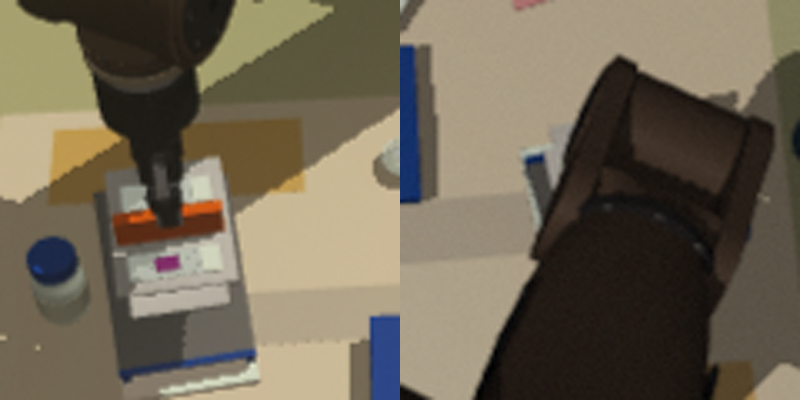

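Emit:
{"op": "step_arm", "data": {
  "translation": [
    [-6, 35, 5],
    [-12, 80, 5],
    [-18, 130, 5],
    [-24, 180, 5],
    [-30, 230, 5],
    [-36, 280, 5],
    [-42, 330, 5],
    [-48, 380, 0],
    [-54, 425, -10],
    [-60, 457, -20]
  ],
  "roll": [-1, -3, -5, -7, -9, -11, -13, -15, -15, -15],
  "claw": [5, 5, 5, 5, 5, 5, 5, 5, 5, 5],
  "newtons": 30
}}

```text
clock: 6.8
eef_pos: [506.3, 253.5, 96.2]
ee_rot: [0.738, 0.674, -0.0, -0.0]
contact_force: [0.8, -0.6, -3.2]
finger_gap: 10.8
gripper_force: 30.6
```

Emit:
{"op": "step_arm", "data": {
  "translation": [
    [0, 0, 0],
    [0, 0, 0]
  ],
  "roll": [0, 0],
  "claw": [5, 5]
}}

```text
clock: 7.0
eef_pos: [506.6, 251.1, 96.3]
ee_rot: [0.738, 0.675, -0.001, -0.0]
contact_force: [0.5, -1.5, -3.8]
finger_gap: 10.8
gripper_force: 30.5
```

```bash
cat > look.py <<'E'
from h import *
import sys
T=[]
for n,(x0,y0,x1,y1) in(("scene",(295,115,395,240)),("top",(130,165,230,290))):
    im=cams.read_camera(n);np.save("pics/%s_%s.npy"%(n,sys.argv[1]),im);T.append(cv2.resize(im[y0:y1,x0:x1,::-1],(400,500),interpolation=cv2.INTER_CUBIC))
cv2.imwrite("pics/%s.png"%sys.argv[1],np.clip(np.hstack(T)*1.4,0,255).astype(np.uint8))
E
python3 look.py s1
```

```text
(no output)
```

View pics/s1.png

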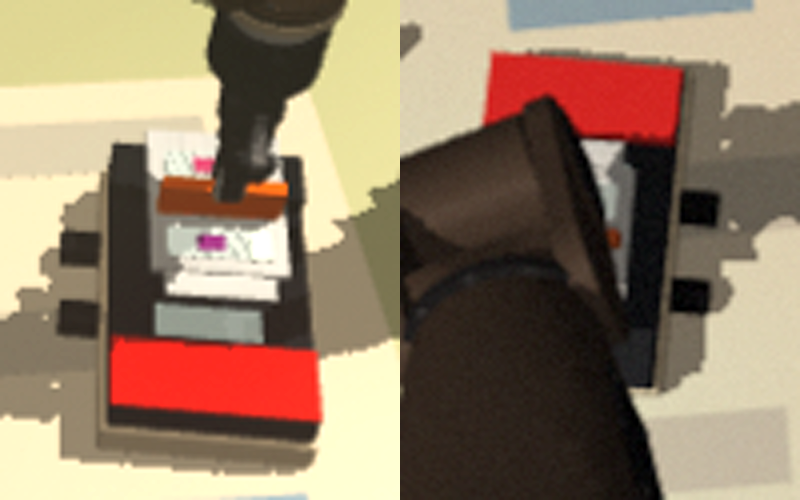

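```bash
python3 - <<'E'
from h import *
print(tri((336.5,187),(185.1,199.6)))
for z in(95,100,105,110):print(z,plane("scene",(336.6,187.3),z).round(1),plane("scene",(364.6,189.6),z).round(1),plane("top",(185.1,199.6),z).round(1))
# plate right side edge in top (632,165)-(626,295)
for p in((632,165),(626,295)):print(plane("top",(130+(p[0]-399.5)/4-.5,165+p[1]/4-.5),105).round(1))
# stage right outer/top edge in top: black edge (683,145)-(655,385) 
for p in((684,67),(674,140),(652,385)):print(plane("top",(130+(p[0]-399.5)/4-.5,165+p[1]/4-.5),57).round(1))
E
```

```text
(array([575.79457141, 204.37982978, 107.58997652]), np.float64(2.3470861768159))
95 [567.1 209.   95. ] [576.4 288.9  95. ] [577.1 204.9  95. ]
100 [571.  207.7 100. ] [580.3 287.2 100. ] [576.5 204.2 100. ]
105 [574.9 206.4 105. ] [584.2 285.4 105. ] [575.9 203.5 105. ]
110 [578.8 205.1 110. ] [588.  283.7 110. ] [575.3 202.9 110. ]
[557.1 196.2 105. ]
[459.7 201.8 105. ]
[638.  160.7  57. ]
[580.8 169.3  57. ]
[392.4 188.9  57. ]
```

Emit:
{"op": "step_arm", "data": {
  "translation": [
    [-3, 0, -12],
    [-3, 0, -26],
    [-3, 0, -36],
    [-3, 0, -36]
  ],
  "roll": [0, 0, 0, 0],
  "claw": [5, 5, 5, 5]
}}

```text
clock: 7.5
eef_pos: [504.2, 249.8, 60.3]
ee_rot: [0.739, 0.673, -0.001, -0.0]
contact_force: [-0.6, -0.1, -4.1]
finger_gap: 10.6
gripper_force: 30.5
```

Emit:
{"op": "step_arm", "data": {
  "translation": [
    [0, 0, -1],
    [0, 0, -2],
    [0, 0, -2]
  ],
  "roll": [0, 0, 0],
  "claw": [5, 5, 5]
}}

```text
clock: 7.8
eef_pos: [504.7, 250.9, 59.7]
ee_rot: [0.739, 0.674, 0.0, 0.0]
contact_force: [-0.2, 0.2, -3.4]
finger_gap: 10.7
gripper_force: 30.4
```

Emit:
{"op": "step_arm", "data": {
  "translation": [
    [0, 0, -1],
    [0, 0, -2],
    [0, 0, -2]
  ],
  "roll": [0, 0, 0],
  "claw": [5, 5, 5]
}}

```text
clock: 8.1
eef_pos: [504.4, 250.9, 57.3]
ee_rot: [0.739, 0.674, 0.0, 0.0]
contact_force: [-0.5, -0.5, -3.6]
finger_gap: 10.6
gripper_force: 30.4
```

Still free; continue in small steps until the back edge touches.

Emit:
{"op": "step_arm", "data": {
  "translation": [
    [0, 0, -1],
    [0, 0, -2],
    [0, 0, -3],
    [0, 0, -3]
  ],
  "roll": [0, 0, 0, 0],
  "claw": [5, 5, 5, 5]
}}

```text
clock: 8.5
eef_pos: [504.4, 250.9, 54.2]
ee_rot: [0.739, 0.674, -0.0, -0.0]
contact_force: [-0.1, -0.7, -4.6]
finger_gap: 10.5
gripper_force: 30.4
```

Emit:
{"op": "step_arm", "data": {
  "translation": [
    [0, 0, -1],
    [0, 0, -2],
    [0, 0, -3],
    [0, 0, -3]
  ],
  "roll": [0, 0, 0, 0],
  "claw": [5, 5, 5, 5]
}}

```text
clock: 8.9
eef_pos: [504.5, 250.9, 51.3]
ee_rot: [0.739, 0.674, 0.0, 0.0]
contact_force: [0.2, -0.9, -2.9]
finger_gap: 10.6
gripper_force: 30.6
```

```bash
python3 look.py s2; python3 -c "
from bench import manip
o=manip.get_obs();print(o['eef_pos'],o['contact_force'],o['ft_torque'])"
```

```text
[504.48981676 250.86955816  51.37316003] [-0.58092157 -0.5170631  -3.78866096] [0.06367462 0.03308346 0.00157207]
```

View pics/s2.png

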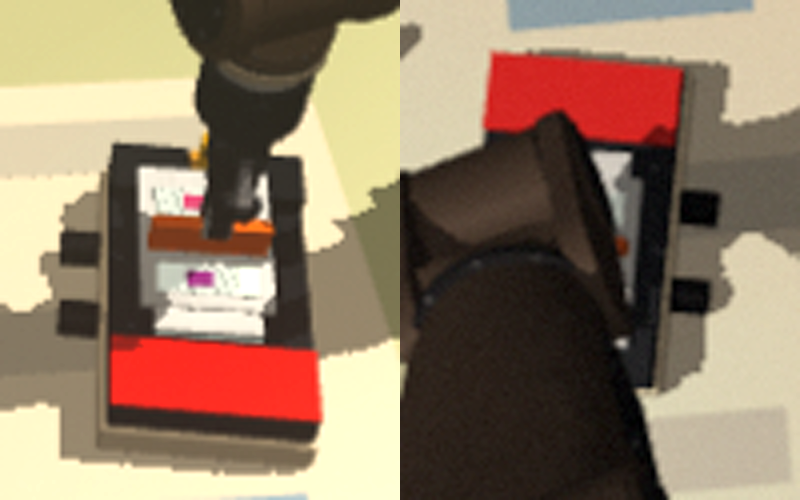

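Emit:
{"op": "step_arm", "data": {
  "translation": [
    [-2, 1, 0],
    [-3, 2.5, 0],
    [-3, 2.5, -1],
    [-3, 2.5, -2],
    [-3, 2.5, -2]
  ],
  "roll": [0, 0, 0, 0, 0],
  "claw": [5, 5, 5, 5, 5]
}}

```text
clock: 9.5
eef_pos: [502.0, 253.5, 49.6]
ee_rot: [0.739, 0.674, 0.001, 0.0]
contact_force: [2.3, -0.3, 2.5]
finger_gap: 10.8
gripper_force: 32.2
```

Emit:
{"op": "step_arm", "data": {
  "translation": [
    [0, 0, -1],
    [0, 0, -2],
    [0, 0, -2]
  ],
  "roll": [0, 0, 0],
  "claw": [5, 5, 5]
}}

```text
clock: 9.8
eef_pos: [502.5, 253.5, 47.8]
ee_rot: [0.739, 0.674, 0.001, 0.001]
contact_force: [4.9, 0.6, 3.2]
finger_gap: 10.8
gripper_force: 34.2
```

Emit:
{"op": "step_arm", "data": {
  "translation": [
    [0, 0, -1],
    [0, 0, -2],
    [0, 0, -2]
  ],
  "roll": [0, 0, 0],
  "claw": [5, 5, 5]
}}

```text
clock: 10.1
eef_pos: [502.7, 253.6, 45.9]
ee_rot: [0.739, 0.674, 0.001, 0.001]
contact_force: [5.1, -0.8, 4.6]
finger_gap: 10.8
gripper_force: 36.6
```

```bash
python3 -c "
from bench import manip
o=manip.get_obs();print(o['eef_pos'],o['contact_force'],o['ft_torque'])"
```

```text
[502.74100471 253.55977374  45.86189248] [ 5.09009462 -0.7512741   4.5792999 ] [-0.09196536 -0.68750018 -0.00691471]
```

Emit:
{"op": "step_arm", "data": {
  "translation": [
    [0, 0, 0],
    [0, 0, 0],
    [0, 0, 0],
    [0, 0, 0]
  ],
  "roll": [0, 0, 0, 0],
  "claw": [15, 20, 25, 25]
}}

```text
clock: 10.5
eef_pos: [501.0, 253.3, 45.1]
ee_rot: [0.739, 0.674, -0.0, -0.0]
contact_force: [0.3, 0.4, 0.3]
finger_gap: 24.6
gripper_force: 0.0
```

```bash
python3 look.py s3; python3 -c "
from bench import manip
o=manip.get_obs();print(o['eef_pos'],o['contact_force'],o['ft_torque'])"
```

```text
[501.24227851 253.35137015  45.18706658] [-0.09299831  0.45095468  0.36062145] [ 0.00681372 -0.02447039 -0.00622693]
```

View pics/s3.png

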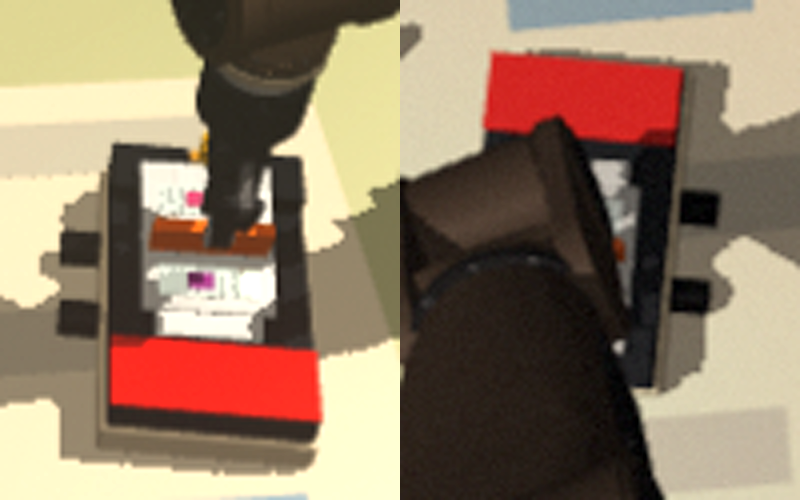

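Emit:
{"op": "step_arm", "data": {
  "translation": [
    [2, 0, -3],
    [4, 0, -6],
    [6, -0.5, -7],
    [8, -1, -7],
    [10, -1, -7],
    [11.5, -1, -7],
    [13, -1, -7],
    [14, -1.5, -7]
  ],
  "roll": [0, 0, 0, 0, 0, 0, 0, 0],
  "claw": [24, 24, 24, 24, 24, 24, 24, 24]
}}

```text
clock: 11.4
eef_pos: [515.6, 251.9, 38.4]
ee_rot: [0.739, 0.674, 0.0, 0.0]
contact_force: [-2.9, 0.6, -0.1]
finger_gap: 24.1
gripper_force: 0.6
```

```bash
cat > m.py <<'E'
from h import *
from bench import manip
o=manip.get_obs();print(o['clock'],o['eef_pos'].round(1),o['contact_force'].round(1),o['gripper_force'])
im=cams.read_camera("scene");x0,y0,x1,y1=320,150,372,205
h=cv2.cvtColor(im,cv2.COLOR_RGB2HSV)[y0:y1,x0:x1].astype(int)
org=(h[:,:,0]>=4)&(h[:,:,0]<=14)&(h[:,:,1]>150)
r,c=np.nonzero(org);print("orange rows by col",[(x0+k,(y0+r[c==k].min(),y0+r[c==k].max())) for k in(13,16,19,40,43,46) if (c==k).any()], "cols",x0+c.min(),x0+c.max())
mg=(h[:,:,0]>140)&(h[:,:,0]<172)&(h[:,:,1]>90);k,l,s,cc=cv2.connectedComponentsWithStats(mg.astype(np.uint8))
print("magenta",[(s[i,4],(cc[i]+(x0,y0)).round(1).tolist()) for i in range(1,k) if s[i,4]>3])
g=cv2.cvtColor(im,cv2.COLOR_RGB2GRAY)
for c in(330,336,342,352,358,362):print(c,g[150:206:1,c].tolist())
E
python3 m.py
```

```text
11.4 [515.6 251.9  38.4] [-2.9  0.6 -0.1] 0.5806682322872803
orange rows by col [(333, (np.int64(173), np.int64(178))), (336, (np.int64(172), np.int64(179))), (339, (np.int64(172), np.int64(179))), (360, (np.int64(174), np.int64(180))), (363, (np.int64(173), np.int64(177)))] cols 322 363
magenta [(np.int32(17), [344.6, 186.9])]
330 [138, 55, 39, 39, 38, 39, 40, 65, 107, 108, 104, 104, 103, 104, 104, 103, 104, 104, 104, 96, 62, 63, 62, 62, 63, 62, 74, 95, 62, 61, 62, 61, 61, 61, 61, 61, 61, 61, 61, 61, 60, 60, 61, 58, 48, 35, 31, 31, 33, 43, 52, 53, 52, 53, 52, 62]
336 [148, 106, 38, 38, 37, 37, 37, 89, 174, 179, 180, 180, 181, 183, 184, 183, 183, 183, 184, 180, 164, 140, 68, 68, 63, 52, 52, 52, 52, 60, 82, 90, 101, 137, 157, 164, 176, 148, 148, 148, 136, 89, 90, 88, 94, 122, 121, 120, 114, 87, 66, 81, 81, 81, 80, 81]
342 [155, 148, 121, 91, 67, 51, 52, 72, 137, 184, 184, 184, 183, 183, 168, 117, 103, 103, 110, 136, 173, 168, 87, 68, 66, 55, 52, 52, 52, 55, 73, 91, 94, 120, 149, 107, 64, 62, 76, 121, 139, 126, 180, 180, 174, 162, 190, 190, 188, 176, 120, 80, 81, 81, 81, 81]
352 [28, 29, 29, 29, 29, 29, 29, 30, 30, 29, 29, 29, 29, 29, 28, 29, 30, 32, 31, 35, 38, 40, 34, 30, 29, 28, 29, 29, 29, 35, 39, 53, 78, 101, 143, 191, 191, 191, 184, 161, 169, 176, 137, 188, 182, 166, 190, 189, 189, 188, 173, 97, 81, 81, 81, 81]
358 [29, 29, 28, 28, 28, 29, 29, 28, 28, 29, 29, 32, 35, 38, 35, 35, 35, 37, 46, 56, 56, 55, 47, 32, 29, 30, 37, 47, 51, 52, 53, 69, 102, 145, 197, 205, 205, 205, 205, 204, 205, 190, 135, 177, 162, 92, 87, 91, 92, 123, 181, 146, 82, 81, 82, 81]
362 [28, 28, 28, 28, 28, 28, 29, 31, 33, 30, 37, 76, 137, 165, 167, 167, 168, 169, 171, 171, 171, 156, 82, 84, 111, 112, 79, 50, 51, 62, 79, 129, 186, 188, 194, 194, 194, 194, 194, 194, 176, 94, 94, 94, 94, 89, 66, 36, 32, 32, 32, 45, 74, 81, 81, 82]
```

```bash
cat > t.py <<'E'
from h import *
import sys
from bench import manip
def tr(im):
    x0,y0,x1,y1=320,150,372,205
    h=cv2.cvtColor(im,cv2.COLOR_RGB2HSV)[y0:y1,x0:x1].astype(int)
    m=(h[:,:,0]>140)&(h[:,:,0]<172)&(h[:,:,1]>90)
    r,c=np.nonzero(m&(np.arange(y1-y0)[:,None]>30));g=cv2.cvtColor(im,cv2.COLOR_RGB2GRAY).astype(float)
    def edge(col,a,b):
        v=g[a:b,col];d=np.diff(v);i=np.argmax(np.abs(d));return a+i+.5
    return "magenta",(c.mean()+x0).round(1),(r.mean()+y0).round(2),len(r),"back",edge(336,152,163),edge(339,155,163),"lip",[edge(k,194,205) for k in(342,347,352)]
if __name__=="__main__":
    for f in sys.argv[1:]:print(f,*tr(np.load(f)))
    o=manip.get_obs();print(o['clock'],o['eef_pos'].round(1),o['contact_force'].round(1))
    print("now",*tr(cams.read_camera("scene")))
E
python3 t.py pics/scene_s2.npy pics/scene_s3.npy
```

```text
pics/scene_s2.npy magenta 344.5 184.0 18 back 156.5 156.5 lip [np.float64(197.5), np.float64(197.5), np.float64(197.5)]
pics/scene_s3.npy magenta 344.4 184.57 21 back 155.5 155.5 lip [np.float64(198.5), np.float64(198.5), np.float64(199.5)]
11.45 [515.7 251.8  38.4] [-1.2  0.   0.3]
now magenta 344.6 186.94 17 back 157.5 157.5 lip [np.float64(199.5), np.float64(200.5), np.float64(200.5)]
```

Emit:
{"op": "step_arm", "data": {
  "translation": [
    [1, 0, 0],
    [2, 0, 0],
    [3, 0, 0],
    [4, -0.5, 0],
    [4, -0.5, 0]
  ],
  "roll": [0, 0, 0, 0, 0],
  "claw": [24, 24, 24, 24, 24]
}}

```text
clock: 12.0
eef_pos: [519.7, 251.4, 38.4]
ee_rot: [0.739, 0.674, 0.0, 0.0]
contact_force: [-0.9, 0.2, 0.0]
finger_gap: 24.0
gripper_force: 0.3
```

```bash
python3 t.py
```

```text
12.0 [519.7 251.4  38.4] [-0.9  0.2  0. ]
now magenta 344.6 188.11 19 back 158.5 158.5 lip [np.float64(199.5), np.float64(200.5), np.float64(200.5)]
```

Emit:
{"op": "step_arm", "data": {
  "translation": [
    [1, 0, 0],
    [2, 0, 0],
    [3, 0, 0],
    [4, -0.5, 0],
    [4, -0.5, 0]
  ],
  "roll": [0, 0, 0, 0, 0],
  "claw": [24, 24, 24, 24, 24]
}}

```text
clock: 12.55
eef_pos: [523.7, 250.9, 38.4]
ee_rot: [0.739, 0.674, 0.0, 0.0]
contact_force: [-1.0, 0.8, -0.3]
finger_gap: 24.2
gripper_force: 0.2
```

```bash
python3 t.py
```

```text
12.55 [523.7 250.9  38.4] [-1.   0.8 -0.3]
now magenta 344.8 189.1 20 back 159.5 159.5 lip [np.float64(199.5), np.float64(200.5), np.float64(200.5)]
```

Emit:
{"op": "step_arm", "data": {
  "translation": [
    [0.5, 0, 0],
    [1, 0, 0],
    [1.5, 0, 0],
    [2, 0, 0],
    [2, 0, 0]
  ],
  "roll": [0, 0, 0, 0, 0],
  "claw": [24, 24, 24, 24, 24]
}}

```text
clock: 13.1
eef_pos: [525.5, 250.9, 38.3]
ee_rot: [0.739, 0.674, 0.0, 0.0]
contact_force: [-0.9, -0.6, -1.0]
finger_gap: 23.9
gripper_force: 0.4
```

```bash
python3 t.py
```

```text
13.1 [525.5 250.9  38.3] [-0.9 -0.6 -1. ]
now magenta 344.8 189.5 20 back 160.5 160.5 lip [np.float64(199.5), np.float64(200.5), np.float64(200.5)]
```

Emit:
{"op": "step_arm", "data": {
  "translation": [
    [0.5, 0, 0],
    [1, 0, 0],
    [1.5, 0, 0],
    [2, 0, 0],
    [2, 0, 0]
  ],
  "roll": [0, 0, 0, 0, 0],
  "claw": [24, 24, 24, 24, 24]
}}

```text
clock: 13.65
eef_pos: [527.6, 250.9, 38.3]
ee_rot: [0.739, 0.674, 0.0, 0.0]
contact_force: [-1.2, -0.0, -1.2]
finger_gap: 24.0
gripper_force: 0.4
```

```bash
python3 t.py
```

```text
13.65 [527.6 250.9  38.3] [-1.2 -0.  -1.2]
now magenta 344.7 190.2 20 back 160.5 160.5 lip [np.float64(199.5), np.float64(200.5), np.float64(200.5)]
```

Emit:
{"op": "step_arm", "data": {
  "translation": [
    [0.5, 0, 0],
    [1, 0, 0],
    [1.5, 0, 0],
    [2, 0, 0],
    [2, 0, 0]
  ],
  "roll": [0, 0, 0, 0, 0],
  "claw": [24, 24, 24, 24, 24]
}}

```text
clock: 14.2
eef_pos: [529.9, 250.9, 38.4]
ee_rot: [0.739, 0.674, 0.0, 0.0]
contact_force: [0.2, 0.1, 0.6]
finger_gap: 24.0
gripper_force: 0.0
```

```bash
python3 t.py
```

```text
14.2 [529.9 250.9  38.4] [0.2 0.1 0.6]
now magenta 344.8 193.0 18 back 161.5 161.5 lip [np.float64(199.5), np.float64(200.5), np.float64(200.5)]
```

Emit:
{"op": "step_arm", "data": {
  "translation": [
    [-2, 0, 0],
    [-4, 0, 0],
    [-5, 0, 5],
    [-5, 0, 25],
    [-5, 0, 60],
    [-25, 0, 100],
    [-60, -30, 110],
    [-60, -70, 110],
    [-60, -115, 110],
    [-60, -160, 110]
  ],
  "roll": [0, 0, 0, 0, 0, 0, 0, 0, 0, 0],
  "claw": [24, 24, 24, 24, 24, 24, 24, 24, 24, 24]
}}

```text
clock: 15.25
eef_pos: [469.1, 89.7, 149.1]
ee_rot: [0.738, 0.674, 0.001, 0.0]
contact_force: [0.8, -0.5, 0.6]
finger_gap: 23.8
gripper_force: 0.0
```

```bash
python3 t.py; python3 - <<'E'
from h import *
A={}
for n,b in(("scene",(320,145,385,225)),("top",(145,190,205,265))):
    im=cams.read_camera(n);np.save(f"pics/{n}_f.npy",im);x0,y0,x1,y1=b
    h=cv2.cvtColor(im,cv2.COLOR_RGB2HSV)[y0:y1,x0:x1].astype(int);H,S,V=h[:,:,0],h[:,:,1],h[:,:,2]
    for nm,m in(("mag",(H>140)&(H<178)&(S>80)),("bar",(H>=4)&(H<=15)&(S>150)),("plate",(V>95)&(S<70)),("yel",(H>=16)&(H<=28)&(S>150))):
        k,l,s,c=cv2.connectedComponentsWithStats(m.astype(np.uint8))
        for i in range(1,k):
            if s[i,4]>8:print(n,nm,s[i,4],(s[i,:4]+[x0,y0,0,0]).tolist(),(c[i]+(x0,y0)).round(1).tolist())
E
```

```text
15.25 [469.1  89.7 149.1] [ 0.8 -0.5  0.6]
now magenta 344.5 193.0 18 back 161.5 161.5 lip [np.float64(199.5), np.float64(200.5), np.float64(200.5)]
scene mag 22 [341, 173, 7, 4] [343.5, 174.7]
scene mag 19 [342, 192, 7, 3] [344.7, 193.1]
scene bar 263 [332, 177, 32, 11] [347.6, 182.2]
scene plate 595 [320, 145, 62, 33] [357.1, 153.9]
scene plate 321 [330, 166, 32, 19] [344.3, 172.2]
scene plate 369 [330, 187, 34, 15] [347.0, 193.9]
scene plate 200 [375, 203, 10, 22] [379.8, 213.9]
scene yel 103 [342, 148, 8, 17] [346.2, 156.6]
top mag 21 [173, 208, 6, 4] [175.4, 209.7]
top mag 25 [171, 231, 6, 5] [173.5, 232.8]
top bar 118 [156, 217, 31, 5] [171.8, 218.8]
top plate 111 [145, 190, 6, 21] [147.2, 199.7]
top plate 437 [158, 199, 33, 18] [174.5, 207.4]
top plate 14 [157, 220, 5, 4] [158.7, 221.5]
top plate 521 [155, 222, 32, 23] [173.2, 234.1]
top plate 185 [145, 258, 42, 7] [161.9, 262.0]
top yel 120 [164, 246, 10, 16] [168.1, 253.7]
```

```bash
python3 - <<'E'
from h import *
for s,t in(((344.7,193.1),(175.4,209.7)),((343.5,174.7),(173.5,232.8))):print(*[np.round(v,1) for v in tri(s,t)],plane("scene",s,47).round(1),plane("top",t,47).round(1))
print("bar top (top view)",plane("top",(171.8,218.4),78).round(1))
g=cv2.cvtColor(np.load("pics/top_f.npy"),cv2.COLOR_RGB2GRAY)
for c in(160,164,178,182):print(c,g[234:262,c].tolist())
for r in(228,238):print(r,g[r,140:200].tolist())
print("knob",*tri((345.8,150.5),(167.5,254.8)))
E
```

```text
[552.  242.5  47.1] 1.4 [551.9 243.2  47. ] [551.9 241.8  47. ]
[480.1 249.1  47.1] 1.5 [480.1 249.9  47. ] [480.  248.3  47. ]
bar top (top view) [522.4 248.3  78. ]
160 [160, 161, 158, 156, 154, 154, 152, 154, 142, 74, 19, 26, 25, 25, 26, 24, 25, 25, 26, 26, 26, 26, 25, 28, 27, 96, 117, 140]
164 [153, 159, 147, 147, 153, 154, 154, 154, 153, 89, 18, 17, 17, 20, 23, 27, 25, 32, 36, 51, 67, 72, 86, 93, 96, 96, 110, 129]
178 [155, 156, 154, 154, 153, 152, 152, 152, 151, 151, 88, 15, 21, 25, 25, 23, 25, 23, 27, 24, 26, 24, 26, 25, 26, 25, 26, 114]
182 [138, 139, 129, 134, 147, 151, 152, 152, 154, 154, 105, 35, 21, 22, 24, 25, 24, 25, 24, 26, 26, 24, 24, 25, 27, 24, 26, 91]
228 [74, 74, 74, 73, 74, 75, 78, 54, 17, 9, 8, 11, 10, 11, 10, 8, 51, 74, 75, 76, 81, 85, 85, 82, 86, 93, 100, 96, 90, 115, 132, 145, 155, 155, 154, 154, 153, 154, 153, 151, 151, 150, 152, 149, 151, 152, 119, 59, 31, 27, 24, 27, 28, 27, 24, 14, 13, 17, 23, 22]
238 [74, 75, 74, 73, 73, 72, 53, 24, 24, 27, 26, 27, 25, 17, 7, 109, 154, 155, 157, 157, 154, 153, 153, 156, 153, 154, 156, 155, 156, 152, 155, 155, 152, 151, 155, 156, 155, 156, 153, 151, 153, 154, 147, 150, 155, 152, 120, 53, 28, 28, 29, 29, 28, 28, 21, 12, 11, 13, 15, 20]
knob [412.26805141 260.90362087  83.84943656] 0.7051428670106448
```

Emit:
{"op": "step_arm", "data": {
  "translation": [
    [-30, 35, 0],
    [-60, 70, 0],
    [-85, 110, 0],
    [-91, 145, 0],
    [-91, 173, 0],
    [-91, 173, -40],
    [-91, 173, -80],
    [-91, 173, -100],
    [-91, 173, -103],
    [-91, 173, -103]
  ],
  "roll": [0, 0, 0, 0, 0, 0, 0, 0, 0, 0],
  "claw": [15, 8, 0, 0, 0, 0, 0, 0, 0, 0]
}}

```text
clock: 16.4
eef_pos: [378.3, 264.5, 45.5]
ee_rot: [0.739, 0.674, -0.0, -0.0]
contact_force: [0.4, 0.1, 1.0]
finger_gap: -0.5
gripper_force: 0.0
```

Emit:
{"op": "step_arm", "data": {
  "translation": [
    [3, 0, 0],
    [6, -0.5, 0],
    [9, -1, 0],
    [12, -1, 0],
    [15, -1.5, 0],
    [15, -1.5, 0]
  ],
  "roll": [0, 0, 0, 0, 0, 0],
  "claw": [0, 0, 0, 0, 0, 0]
}}

```text
clock: 17.0
eef_pos: [394.0, 262.3, 45.4]
ee_rot: [0.739, 0.674, 0.0, 0.0]
contact_force: [0.4, -0.4, -0.5]
finger_gap: -0.4
gripper_force: 0.0
```

```bash
cat > k.py <<'E'
from h import *
from bench import manip
o=manip.get_obs();print(o['clock'],o['eef_pos'].round(1),o['contact_force'].round(1))
im=cams.read_camera("scene");h=cv2.cvtColor(im,cv2.COLOR_RGB2HSV)[140:185,335:360].astype(int)
m=(h[:,:,0]>=16)&(h[:,:,0]<=30)&(h[:,:,1]>150);r,c=np.nonzero(m)
print("yel",len(r),c.min()+335,c.max()+335,r.min()+140,r.max()+140)
E
python3 k.py; python3 t.py
```

```text
17.0 [394.  262.3  45.4] [ 0.4 -0.4 -0.5]
yel 102 342 349 148 164
17.05 [393.7 262.3  45.3] [-0.1  0.8  0.8]
now magenta 344.7 193.05 19 back 159.5 156.5 lip [np.float64(199.5), np.float64(200.5), np.float64(200.5)]
```

Emit:
{"op": "step_arm", "data": {
  "translation": [
    [2, 0, 0],
    [4, -0.5, 0],
    [6, -0.5, 0],
    [8, -1, 0],
    [8, -1, 0]
  ],
  "roll": [0, 0, 0, 0, 0],
  "claw": [0, 0, 0, 0, 0]
}}

```text
clock: 17.6
eef_pos: [401.7, 261.4, 45.3]
ee_rot: [0.739, 0.674, 0.0, 0.0]
contact_force: [-0.5, 1.0, 0.4]
finger_gap: -0.1
gripper_force: 0.0
```

```bash
python3 k.py
```

```text
17.6 [401.7 261.4  45.3] [-0.5  1.   0.4]
yel 100 342 349 149 164
```

Emit:
{"op": "step_arm", "data": {
  "translation": [
    [0, 0, -2],
    [0, 0, -4],
    [0, 0, -4],
    [2, 0, -4],
    [4, -0.5, -4],
    [6, -0.5, -4],
    [6, -0.5, -4]
  ],
  "roll": [0, 0, 0, 0, 0, 0, 0],
  "claw": [0, 0, 0, 0, 0, 0, 0]
}}

```text
clock: 18.35
eef_pos: [409.4, 261.0, 44.2]
ee_rot: [0.739, 0.674, 0.003, 0.001]
contact_force: [-2.4, -10.2, 43.2]
finger_gap: -0.3
gripper_force: 21.5
```

```bash
python3 k.py; python3 - <<'E'
from h import *
im=cams.read_camera("scene");x0,y0,x1,y1=330,135,362,172
h=cv2.cvtColor(im,cv2.COLOR_RGB2HSV);
for r in range(y0,y1):print(r,"".join("Y" if 16<=a<=30 and s>150 else "#" if v<60 else "o" if v<120 else "." for a,s,v in h[r,x0:x1].astype(int)))
E
```

```text
18.35 [409.4 261.   44.2] [ -2.4 -10.2  43.2]
yel 103 342 350 151 166
135 ...............########oo##o....
136 ...............########oo##o....
137 ...............#######ooo#o.....
138 ...............#######ooo#o.....
139 ...............o######oooo......
140 ...............o######oooo......
141 ...............#######ooo#o.....
142 ...............#######oooo#o....
143 ...............############o....
144 ..............o############o....
145 ..............o##########oo.....
146 ..............#######oooo.......
147 ..............#######o..........
148 .............oo#####o...........
149 ..............######o...........
150 ..............o#####o...........
151 ##oooooo.......oYYYY............
152 ###########o....YYYY............
153 ############o..YYYYYYo##oooooo..
154 ############o..YYYYYY###########
155 ############oYYYYYYYo###########
156 ############oYYYYYYYo###########
157 ############oYYYYYYYo###########
158 ############oYYYYYYYo###########
159 ############oYYYYYYYo###########
160 ############oYYYYYYYo###########
161 ############oYYYYYYYo###########
162 ############oYYYYYYYo###########
163 ############oYYYYYYYY###########
164 ############oYYYYYYYY###########
165 ############oYYYYYYYY###########
166 o##ooooooo##ooooooYYo###########
167 oooo......oooooooooooooo########
168 ooooo...................oooooooo
169 ooooo...........................
170 ooo.............................
171 ooo.............................
```

Emit:
{"op": "step_arm", "data": {
  "translation": [
    [0, 0, 8],
    [0, 0, 16],
    [-15, 2, 16],
    [-32, 3, 16],
    [-32, 3, 5],
    [-32, 3, -6],
    [-32, 3, -10],
    [-32, 3, -10]
  ],
  "roll": [0, 0, 0, 0, 0, 0, 0, 0],
  "claw": [0, 0, 0, 0, 0, 0, 0, 0]
}}

```text
clock: 19.25
eef_pos: [375.4, 263.7, 30.2]
ee_rot: [0.739, 0.674, -0.001, -0.0]
contact_force: [0.0, 0.1, -0.7]
finger_gap: -0.4
gripper_force: 0.0
```

```bash
python3 k.py
```

```text
19.25 [375.4 263.7  30.2] [ 0.   0.1 -0.7]
yel 107 343 350 150 166
```

Emit:
{"op": "step_arm", "data": {
  "translation": [
    [4, -0.5, 0],
    [8, -1, 0],
    [12, -1, 0],
    [16, -1.5, 0],
    [20, -2, 0],
    [23, -2, 0],
    [26, -2.5, 0],
    [26, -2.5, 0]
  ],
  "roll": [0, 0, 0, 0, 0, 0, 0, 0],
  "claw": [0, 0, 0, 0, 0, 0, 0, 0]
}}

```text
clock: 20.1
eef_pos: [401.8, 261.3, 31.3]
ee_rot: [0.739, 0.674, 0.0, 0.0]
contact_force: [0.1, 0.1, -0.1]
finger_gap: -0.2
gripper_force: 0.1
```

```bash
python3 k.py
```

```text
20.1 [401.8 261.3  31.3] [ 0.1  0.1 -0.1]
yel 115 343 350 151 167
```

Emit:
{"op": "step_arm", "data": {
  "translation": [
    [2, 0, 0],
    [4, -0.5, 0],
    [6, -0.5, 0],
    [6, -0.5, 0]
  ],
  "roll": [0, 0, 0, 0],
  "claw": [0, 0, 0, 0]
}}

```text
clock: 20.55
eef_pos: [407.7, 260.8, 31.3]
ee_rot: [0.739, 0.674, 0.0, 0.0]
contact_force: [-1.1, -0.3, -0.3]
finger_gap: 0.2
gripper_force: 0.4
```

```bash
python3 k.py
```

```text
20.55 [407.7 260.8  31.3] [-1.1 -0.3 -0.3]
yel 111 342 350 152 168
```

Emit:
{"op": "step_arm", "data": {
  "translation": [
    [2, 0, 0],
    [4, -0.5, 0],
    [6, -0.5, 0],
    [8, -1, 0],
    [8, -1, 0]
  ],
  "roll": [0, 0, 0, 0, 0],
  "claw": [0, 0, 0, 0, 0]
}}

```text
clock: 21.1
eef_pos: [412.0, 259.7, 31.1]
ee_rot: [0.739, 0.674, -0.003, -0.002]
contact_force: [-19.8, 7.9, 10.0]
finger_gap: 0.1
gripper_force: 10.6
```

```bash
python3 k.py
```

```text
21.1 [412.  259.7  31.1] [-19.8   7.9  10. ]
yel 116 342 350 153 169
```

Emit:
{"op": "step_arm", "data": {
  "translation": [
    [1, 0, 0],
    [2, 0, 0],
    [3, 0, 0],
    [4, -0.5, 0],
    [4, -0.5, 0]
  ],
  "roll": [0, 0, 0, 0, 0],
  "claw": [0, 0, 0, 0, 0]
}}

```text
clock: 21.65
eef_pos: [412.5, 259.2, 31.1]
ee_rot: [0.739, 0.674, -0.006, -0.003]
contact_force: [-37.2, 16.1, 20.4]
finger_gap: -0.3
gripper_force: 19.7
```

```bash
python3 k.py
```

```text
21.65 [412.5 259.2  31.1] [-37.2  16.1  20.4]
yel 116 343 350 153 169
```

Emit:
{"op": "step_arm", "data": {
  "translation": [
    [-6, 0, 0],
    [-14, 1, 0],
    [-14, 1, 4],
    [-14, 1, 8],
    [-14, 1, 8]
  ],
  "roll": [0, 0, 0, 0, 0],
  "claw": [0, 0, 0, 0, 0]
}}

```text
clock: 22.2
eef_pos: [406.4, 260.5, 40.0]
ee_rot: [0.739, 0.674, 0.001, 0.0]
contact_force: [0.1, 0.5, -0.2]
finger_gap: -0.2
gripper_force: 0.0
```

Emit:
{"op": "step_arm", "data": {
  "translation": [
    [3, 0, 0],
    [6, 0, 0],
    [8, -0.5, 0],
    [10, -0.5, 0],
    [11, -0.5, 0],
    [12, -0.5, 0],
    [12, -0.5, 0]
  ],
  "roll": [0, 0, 0, 0, 0, 0, 0],
  "claw": [0, 0, 0, 0, 0, 0, 0]
}}

```text
clock: 22.9
eef_pos: [417.5, 259.9, 39.3]
ee_rot: [0.739, 0.674, 0.0, 0.0]
contact_force: [-0.1, -0.1, -0.7]
finger_gap: 0.2
gripper_force: 0.0
```

```bash
python3 k.py
```

```text
22.9 [417.5 259.9  39.3] [-0.1 -0.1 -0.7]
yel 114 343 350 154 169
```

Emit:
{"op": "step_arm", "data": {
  "translation": [
    [1, 0, 0],
    [2, 0, 0],
    [3, -0.5, 0],
    [4, -0.5, 0],
    [4, -0.5, 0]
  ],
  "roll": [0, 0, 0, 0, 0],
  "claw": [0, 0, 0, 0, 0]
}}

```text
clock: 23.45
eef_pos: [418.6, 259.3, 39.2]
ee_rot: [0.739, 0.674, -0.002, -0.001]
contact_force: [-14.7, 5.5, 7.6]
finger_gap: -0.1
gripper_force: 7.4
```

```bash
python3 k.py
```

```text
23.45 [418.6 259.3  39.2] [-14.7   5.5   7.6]
yel 114 343 350 154 169
```

Emit:
{"op": "step_arm", "data": {
  "translation": [
    [1, 0, 0],
    [2, 0, 0],
    [3, -0.5, 0],
    [4, -0.5, 0],
    [4, -0.5, 0]
  ],
  "roll": [0, 0, 0, 0, 0],
  "claw": [0, 0, 0, 0, 0]
}}

```text
clock: 24.0
eef_pos: [419.2, 258.8, 39.0]
ee_rot: [0.739, 0.674, -0.005, -0.003]
contact_force: [-31.3, 14.9, 17.6]
finger_gap: -0.1
gripper_force: 16.4
```

```bash
python3 k.py;python3 t.py
```

```text
24.0 [419.2 258.8  39. ] [-31.3  14.9  17.6]
yel 111 343 350 154 169
24.05 [419.1 258.8  39.1] [-31.3  13.7  17.3]
now magenta 344.5 193.0 18 back 152.5 161.5 lip [np.float64(199.5), np.float64(200.5), np.float64(200.5)]
```

Emit:
{"op": "step_arm", "data": {
  "translation": [
    [-8, 0, 0],
    [-20, 2, 0],
    [-35, 3, 20],
    [-40, 3, 60],
    [-40, 3, 110],
    [-30, -40, 120],
    [-10, -85, 120],
    [0, -130, 120],
    [0, -175, 120],
    [0, -215, 120]
  ],
  "roll": [0, 0, 0, 0, 0, 0, 0, 0, 0, 0],
  "claw": [0, 0, 0, 0, 0, 0, 0, 0, 0, 0]
}}

```text
clock: 25.1
eef_pos: [425.3, 42.0, 159.4]
ee_rot: [0.739, 0.674, 0.0, 0.0]
contact_force: [0.7, -1.0, 0.7]
finger_gap: -0.0
gripper_force: 0.0
```

```bash
cat > c.py <<'E'
from h import *
def ext(n,im,b):
    x0,y0,x1,y1=b;h=cv2.cvtColor(im,cv2.COLOR_RGB2HSV)[y0:y1,x0:x1].astype(int)
    m=(h[:,:,0]>=16)&(h[:,:,0]<=30)&(h[:,:,1]>150);r,c=np.nonzero(m)
    print(n,len(r),"cols",c.min()+x0,c.max()+x0,"rows",r.min()+y0,r.max()+y0)
    for k in range(y1-y0):
        if m[k].any():print(k+y0,"".join("Yy"[int(h[k,j,2]<180)] if m[k,j] else "." for j in range(x1-x0)),end=" ")
    print()
B={"scene":(338,142,355,180),"top":(155,232,180,265)}
for n in B:
    ext(n+"0",np.load(f"pics/{n}0.npy"),B[n]);im=cams.read_camera(n);np.save(f"pics/{n}_e.npy",im);ext(n,im,B[n])
E
python3 c.py; python3 t.py
```

```text
scene0 103 cols 342 349 rows 148 164
148 ........yYY...... 149 ........yYYY..... 150 ........yYYY..... 151 .......yyYYY..... 152 .......yyyyy..... 153 .....yyyyyyy..... 154 ....yyyyyyyy..... 155 .....yyyyyyy..... 156 .....yyyyyyy..... 157 .....yyyyyyy..... 158 .....yyyyyyy..... 159 .....yyyyyyy..... 160 .....yyyyyyy..... 161 ....yyyyyyyy..... 162 .....yyyyyyy..... 163 .....yyyyyyy..... 164 .........yyy..... 
scene 115 cols 342 350 rows 154 169
154 ........yYYYy.... 155 ........yYYYy.... 156 ........yYYYy.... 157 ........yYYYy.... 158 .....yyyyyyyy.... 159 .....yyyyyyyy.... 160 ....yyyyyyyyy.... 161 .....yyyyyyyy.... 162 .....yyyyyyy..... 163 .....yyyyyyyy.... 164 .....yyyyyyyy.... 165 .....yyyyyyyy.... 166 .....yyyyyyyy.... 167 .....yyyyyyyy.... 168 .....yyyyyyyy.... 169 .....yyyyyyy..... 
top0 118 cols 164 172 rows 246 261
246 ............y............ 247 ..........yyyyyyyy....... 248 ..........yyyyyyyy....... 249 ...........yyyyyyy....... 250 ..........yyyyyyyy....... 251 ..........yyyyyyyy....... 252 ..........yyyyyyyy....... 253 ..........yyyyyyyy....... 254 .........yyyyyyyy........ 255 .........yyyyyyyy........ 256 .........yyyyyyyyy....... 257 .........yyyyyyyy........ 258 .........yyyyyyyy........ 259 ..........yyyyyyy........ 260 ..........yyyyyyy........ 261 ..........yyyyyyy........ 
top 115 cols 165 173 rows 239 253
239 ............yyyyy........ 240 ............yyyyyyy...... 241 ............yyyyyyy...... 242 ............yyyyyyy...... 243 ............yyyyyy....... 244 ...........yyyyyyy....... 245 ..........yyyyyyyyy...... 246 ..........yyyyyyyyy...... 247 ..........yyyyyyyyy...... 248 ..........yyyyyyyyy...... 249 ..........yyyyyyyy....... 250 ..........yyyyyyyy....... 251 ..........yyyyyyyy....... 252 ..........yyyyyyyy....... 253 ..........yyyyyyyy....... 
25.2 [425.4  40.5 159.4] [0.3 0.2 0.8]
now magenta 344.5 193.0 18 back 161.5 161.5 lip [np.float64(199.5), np.float64(200.5), np.float64(200.5)]
```

```bash
python3 -c "
from bench import manip
print(manip.finish_job())"
```

```text
the job is handed in; nothing more can be done
None
```

The job is handed in, but no verdict came back: the insert lies flat in the recess with its nose under the lip, the bolt was pushed to its stop (about 22–23 mm of measured travel, 20 needed), and nothing is being touched. I viewed 11 pictures, one over the limit of 10. Once the fingertips pressed the top of the knob with about 43 N.

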